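# Hang the bench scraper on the drop-keeper road hook

## Robot

A 6-joint arm with a two-finger parallel gripper is mounted at the origin on a cart in front of the work surface, level with it; the furniture and walls round the work are solid. World frame = base frame: x ahead of the robot, y to its left, z up, the work surface at z = 0. Lengths are in mm, angles in rad, forces in N, time in s.
With the tool pointing down it reaches from about 275 to 1000 mm from the base axis. Payload 8.4 kg.
Tool frame: the origin (TCP) lies at the very end of the fingers, on their centre line; the grasp point (between the pads) lies 19 mm behind it; z points along the fingers, y is the line along which they close (so a half turn about z gives the same grasp; the last joint's range is limited). The gripper opens to 85 mm and grips with 20 to 120 N. Pads are 22 mm wide; open, the fingers measure 114 mm over their backs; the gripper's body (76 mm by 85 mm) begins 54 mm behind the grasp point. The pads swing forward as they close: fully open they stand 13 mm farther back than shut.
Start: joints at [1.288, 0.353, 1.633, -0, 1.155, -0.002], TCP at [173.201, 600.524, 231.281] pointing down, gripper open.
Joint ranges: [-2.63, 2.63], [-0.92, 2.1], [0.06, 2.66], [-1.3, 4.44], [0, 2.69], [-3.02, 3.02]. Speed limits (rad/s): [2.22, 2.22, 2.79, 3.14, 3.14, 3.14].

## Interface

Orientations are given as [roll, pitch, yaw] about the fixed x, y, z axes, in that order (R = Rz(yaw) Ry(pitch) Rx(roll)).
In Python, from rig import sensors, grab_frame, camera_params, order gives the robot as it stands. The module is installed in compiled form; this text tells all that it offers.
- The arm moves only by the tool move_arm, never from a script. Its argument "motion" is a list of rows, each a list of 7 numbers: the turn, a rotation vector about the tool's x, y, z in rad, then the shift along the tool's x, y, z in m, then the finger opening in m, from 0 to 0.0854. A call has 1 to 8 rows; each row is the pose to reach, as a shift and turn from the pose commanded when the call began, along the tool's axes at that moment; what a row does not reach only later rows make up. A row lasts 1/8 s, in which the tool goes at most 62.5 mm and 10.7 degrees, less where a joint would pass 70% of its speed; a pose out of reach is approached as far as the arm can. A call with a gripper value outside its range is refused whole. The fingers move at their own pace and stop on an object; "grip_force" is the grip in N (left out, the last holds). Time passes only in rows, so rows that repeat a pose let the fingers close. It gives the time, the measured TCP pose, the force, the opening and the grip force at its end, in the units of the state.
- sensors.sense(): the state, without advancing time (a new reading comes with each control period).
- grab_frame(name): name is "scene" or "top" or "wrist"; returns (picture, depth): 384x512x3 uint8, red, green, blue; 384x512 float32, mm along the optical axis (not along the pixel's ray), 0 where there is no reading.
- camera_params(name): a dict with "camera_matrix" (3x3 intrinsics, pixels), "world_from_camera" (4x4, takes a point from camera to world coordinates). Camera axes: x right, y down, z forward; pixel columns grow to the right and rows downward; lengths in mm; the calibration is good to about 2 mm. A picture is of the moment at which its call begins: read the wrist's pose just before it. camera_params takes no time and is no camera call; for the wrist camera it gives the pose at the moment of the call.
- order.sign_off(): hands the job in; it is judged then, once.
The state is a dict: "clock": time; "qpos": joint angles; "qvel": joint speeds; "joint_efforts": joint torques, N m; "eef_pos": TCP position; "tcp_rot": TCP orientation; "contact_force": force on the tool from outside, world axes, zero at the start; "wrist_torque": the same for the moment, N m; "opening": opening from 0.0 (shut) to 1.0 (fully open); "grasp_force": force on a finger pad.
Only numpy, scipy, OpenCV 4.12 (cv2) and the standard library are available. Lean on these libraries where they do the work, as an engineer would, in place of code of your own. Each camera call takes 0.05 s, during which the arm holds its last target. There are 200 camera calls.

## Task

Make the bench scraper safe for the drive: take it out of the wire stand and hang it by its eye on the peg of the road hook. Pick up the hook's drooping keeper with the scraper's own eye, slide the eye along it onto the peg until the keeper falls shut behind it, then with the eye resting on the peg tug the scraper gently back towards you against the keeper (about 8 N) to feel that it holds, and leave it hanging there. Never press on the hook or rail with more than 15 N, and leave the things standing about where they are.

Things in the scene. Friction and masses are not known exactly. Their poses are not given: they have to be found in the camera images.
- rail: Steel utensil rail fixed to the worktop: 12 mm bar on two posts 250 mm apart (feet 52 mm across), one hook clamped on the bar. Origin on the worktop under the bar's middle; y along the bar, z up, -x out of the front, the way the hook's peg points. Bar axis at z = 180 mm. All x, y, z below are in this frame.
- bar_mid (a point): Middle of the bar (x 0, y 0, z 180 mm). THE HOOK'S PLACE ALONG THE BAR IS NOT MEASURED: the peg lies anywhere from y = -30 to +30 mm and must be felt for or seen. The hook slides along the bar only if pushed sideways with over 12 N. Peg: level along -x, axis z = 180 mm, 10 mm thick, round end at x = -67 mm; a 17 mm shoulder at x = -26 to -30 mm limits how far an eye goes on.
- pin_mid (a point): Point x -62, y 0, z 180 mm of the rail: the keeper's pin crosses the peg at this x and z (its y is the hook's). The keeper is a straight bar, 6 mm thick, 5 mm wide, turning on the pin (axis along y) in the peg's slot. The eye must be inside x = -48 mm before it is lowered onto the peg; pulled back against the fallen keeper it stops at about x = -50 mm.
- keeper (a joint): Keeper angle, rad. 0 = fallen: long arm 35 mm from the pin, outward and 50 deg below level (tip x -84, z 153 mm), short arm up and inward (to x -52, z 192 mm), barring an eye on the peg. It cannot be pushed inward from 0, only lifted, with hardly any force: 0.87 = in line with the peg, so that an eye passes over; stop at 0.97. Falls back by its own weight.
- scraper: Bench scraper: flat steel blade 150 mm long (y), 125 mm high (z), 3 mm thick (x), with a black handle along its top: 22 mm thick (x), 132 mm long (y), 28 mm high. About 0.25 kg. Origin at the middle of the blade's lower edge, z up the blade to the handle. Starts upright in the wire stand.
- eye (a point): Centre of the scraper's eye, a round 22 mm hole through the blade along its x axis, 85 mm above the blade's lower edge and 52 mm below the handle's middle. Hung on the peg it is 6 mm below the peg's axis.
- handle (a point): Middle of the scraper's handle, 137 mm above the blade's lower edge: grip it here from above, across the 22 mm thickness (the scraper's x).
- stand: Wire drying stand, fixed: sheet foot 100 x 140 mm, 3 mm thick, origin under its middle; wire hoops 57 mm high, standing along y; the scraper stands in the 5 mm gap between the two middle hoops.
- salt_shaker: Glass salt shaker, 45 mm across, 87 mm high; bystander.
- deli_cup: White lidded cup, 114 mm across, 68 mm high; bystander.
- portion_cup: Small clear portion cup, 68 mm across, 40 mm high; bystander.
- marker: Marker pen, 135 mm long; bystander.

How it is judged (in metres and radians):
On the way, in this order (a step that is already met when the one before it is completed fails the run):
1. the eye, still in front of the hook's pin, lifts the keeper (more than 0.45 rad) (value of joint keeper above 0.45 rad and x of eye in the frame of rail between -0.1 and -0.064 m).
2. the eye is on the peg behind the pin and the keeper has fallen shut (value of joint keeper below 0.15 rad and x of eye in the frame of rail between -0.056 and -0.028 m and z of eye in the frame of rail between 0.168 and 0.192 m), for 0.1 s.
3. resting on the peg, the scraper is tugged outward against the fallen keeper with more than 4 N (contact force between scraper and rail above 4 N and value of joint keeper below 0.15 rad and x of eye in the frame of rail between -0.057 and -0.047 m and z of eye in the frame of rail between 0.169 and 0.18 m), for 0.05 s.
At the end, for the whole second after the job is handed in: The scraper hangs still from the peg by its eye (eye centre 1 to 11 mm below the peg's axis, between the keeper and the shoulder: 28 to 56 mm in front of the bar's axis), within 0.25 rad of upright, released, and the keeper has fallen shut (less than 0.15 rad) (value of joint keeper below 0.15 rad and x of eye in the frame of rail between -0.056 and -0.028 m and z of eye in the frame of rail between 0.169 and 0.179 m and angle between scraper's own z axis and vertical below 0.25 rad and linear speed of scraper below 0.05 m/s); the robot touches nothing.
It fails at once if the scraper presses on the rail, hook or keeper with more than 15 N (contact force between scraper and rail above 15 N).
It fails at once if the robot presses on the rail, hook or keeper with more than 15 N (contact force between the arm and rail above 15 N).
It fails at once if a bystander is moved by more than 30 mm (distance of any of salt_shaker, deli_cup, portion_cup, marker from where it was at the start of the episode above 0.03 m).
It also fails if it takes over 67 s, if anything falls off the work surface, if the arm or the gripper's body presses on something with over 40 N, if the wrist force passes 120 N, or if a joint passes its speed limit or range.

## Working session

There is one attempt and no reset: what is moved stays moved. The work goes in short steps, Python scripts to look and compute and a tool call to move; the robot and the scene stay as the last step left them, time stands still between calls to the robot, and variables do not carry over. Pictures are saved under pics/ and viewed, at most 10 in all, crops included, and the job is handed in when it is done.

Besides the shell and the picture viewer there is one more tool, called after "Emit:" by a JSON object that holds its "api" and its "payload", one argument or row to a line. move_arm: Moves the arm, as the interface text tells. Its arguments: {"type":"object","properties":{"motion":{"type":"array","items":{"type":"array","items":{"type":"number"}}},"grip_force":{"type":"number"}},"required":["motion"]}

```bash
mkdir -p pics
cat > h.py <<'E'
import numpy as np, cv2
from rig import sensors, grab_frame, camera_params, order
def grab(n):
    p=camera_params(n); im,d=grab_frame(n); return im,d,np.array(p["camera_matrix"]),np.array(p["world_from_camera"])
def cloud(d,K,T):
    v,u=np.mgrid[:d.shape[0],:d.shape[1]]
    P=np.stack([(u-K[0,2])/K[0,0]*d,(v-K[1,2])/K[1,1]*d,d],-1)
    return P@T[:3,:3].T+T[:3,3]
E
python3 - <<'E'
from h import *
s=sensors.sense();print({k:np.round(v,3) for k,v in s.items()})
a=[]
for n in("scene","top"):
    im,d,K,T=grab(n); np.savez(f"{n}.npz",im=im,d=d,K=K,T=T); cv2.imwrite(f"pics/{n}.png",cv2.resize(im[:,:,::-1],(800,600)))
    print(n,K.round(1).tolist(),T.round(3).tolist())
E
```

```text
{'clock': np.float64(0.0), 'qpos': array([ 1.288,  0.354,  1.634, -0.   ,  1.155, -0.002]), 'qvel': array([-0.001,  0.001, -0.   , -0.   ,  0.001, -0.002]), 'joint_efforts': array([ 3.0000e-03, -6.0524e+01, -3.4208e+01,  0.0000e+00,  9.0000e-03,
       -0.0000e+00]), 'eef_pos': array([173.074, 600.069, 230.559]), 'tcp_rot': array([-3.14 ,  0.   ,  2.861]), 'contact_force': array([-0.013, -0.407,  0.419]), 'wrist_torque': array([-0.   , -0.02 ,  0.031]), 'grasp_force': np.float64(0.0), 'opening': np.float64(1.001)}
scene [[477.9, 0.0, 250.7], [0.0, 477.9, 184.5], [0.0, 0.0, 1.0]] [[-0.974, -0.174, 0.146, 302.332], [-0.227, 0.723, -0.653, 685.72], [0.008, -0.669, -0.743, 1070.5], [0.0, 0.0, 0.0, 1.0]]
top [[451.3, 0.0, 257.3], [0.0, 451.3, 187.4], [0.0, 0.0, 1.0]] [[-0.053, -0.976, 0.213, 227.561], [-0.999, 0.052, -0.008, -122.471], [-0.003, -0.213, -0.977, 1298.761], [0.0, 0.0, 0.0, 1.0]]
```

View pics/scene.png

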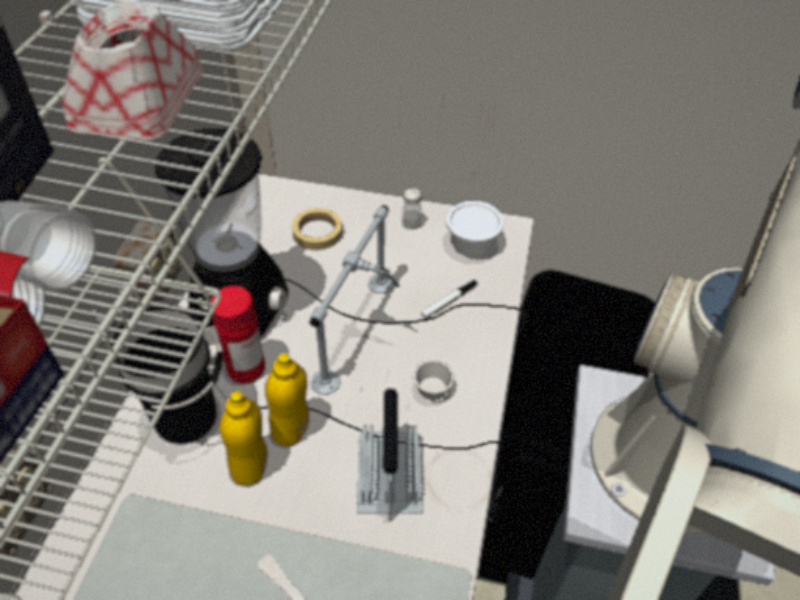

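View pics/top.png

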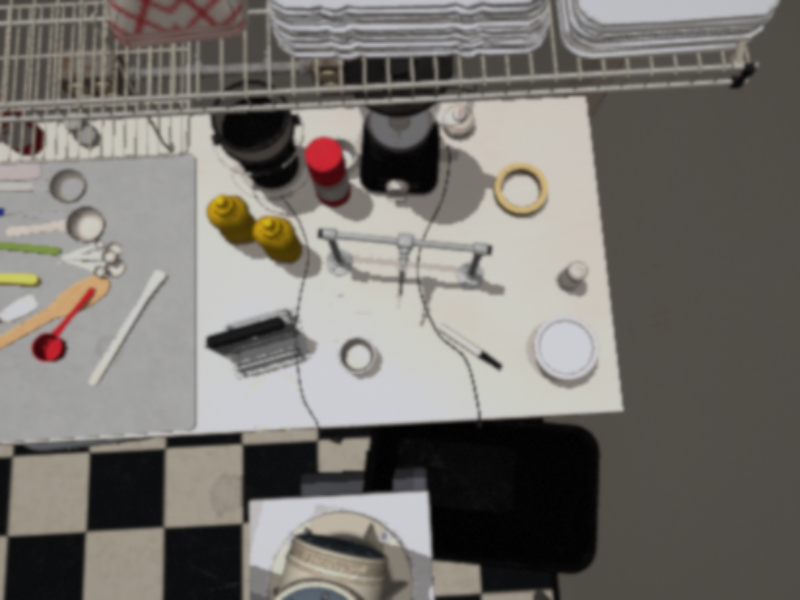

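The scene view shows the rail bar from (318,321) to (383,212), with the hook near (350,262) and the scraper handle at (390,430). In the top view the bar runs (325,234)–(487,249), the peg reaches from (405,240) to about (402,295), and the handle runs (208,342)–(290,322). Next I'll get these positions from depth.

Run:
```python
from h import *
for n in("scene","top"):
    f=np.load(n+".npz"); P=cloud(f["d"],f["K"],f["T"]); im=f["im"].astype(int); ok=f["d"]>0
    def win(u0,v0,u1,v1):
        m=np.zeros(ok.shape,bool); s=.64; m[int(v0*s):int(v1*s),int(u0*s):int(u1*s)]=1; return m&ok
    wb=(300,190,400,410) if n=="scene" else (310,220,500,310)
    wh=(340,380,430,530) if n=="scene" else (195,305,310,380)
    dark=im.max(-1)<60
    h=P[win(*wh)&dark&(P[...,2]>130)&(P[...,2]<180)]
    z=h[:,2]; print(n,"handle n",len(h),"z pct",np.percentile(z,[5,50,95]).round(1))
    r=cv2.minAreaRect(h[:,:2].astype(np.float32)); print(np.round(r[0],1),np.round(r[1],1),r[2]); print(np.round(cv2.boxPoints(r),0).tolist())
    t=P[win(*wh)&(P[...,2]>-20)&(P[...,2]<20)];print("table z",np.median(t[:,2]).round(1))
    b=P[win(*wb)&(P[...,2]>165)&(P[...,2]<200)]
    L=cv2.fitLine(b[:,:2].astype(np.float32),cv2.DIST_HUBER,0,.01,.01).ravel(); print("bar n",len(b),L.round(3),np.percentile(b[:,2],[5,50,95]).round(1))
    d=L[:2]; d=d*np.sign(d[1]); q=b[:,:2]-L[2:]; s=q@d; e=q@np.array([d[1],-d[0]])
    m=abs(e)<10; print("bar ends s",s[m].min(),s[m].max(),"mid",(L[2:]+d*(s[m].min()+s[m].max())/2).round(1),"yaw",np.degrees(np.arctan2(-d[0],d[1])).round(2))
    o=e<-12; sm=(s[m].min()+s[m].max())/2
    for i in np.argsort(e[o]): print(e[o][i].round(0),(s[o][i]-sm).round(1),b[o][i].round(0).tolist())
```

```text
scene handle n 405 z pct [145.1 152.8 156.2]
[424.1 137.5] [ 17.7 126.4] 13.516307830810547
[[401.0, 197.0], [430.0, 74.0], [448.0, 78.0], [418.0, 201.0]]
table z 0.6
bar n 671 [ 1.60000e-01  9.87000e-01  5.54891e+02 -1.26649e+02] [175.6 184.5 191.8]
bar ends s -159.03022357800052 133.6124477153636 mid [ 552.9 -139.2] yaw -9.22
-73.0 0.2 [481.0, -127.0, 167.0]
-70.0 -0.3 [484.0, -128.0, 169.0]
-70.0 -0.5 [484.0, -129.0, 172.0]
-68.0 2.2 [486.0, -126.0, 174.0]
-67.0 0.3 [487.0, -128.0, 168.0]
-66.0 -2.4 [487.0, -131.0, 173.0]
-65.0 0.8 [489.0, -128.0, 172.0]
-64.0 0.5 [489.0, -128.0, 175.0]
-64.0 0.2 [489.0, -129.0, 178.0]
-64.0 -0.3 [489.0, -129.0, 167.0]
-64.0 -1.6 [490.0, -131.0, 184.0]
-63.0 3.0 [491.0, -126.0, 180.0]
-63.0 2.8 [492.0, -126.0, 184.0]
-62.0 1.6 [492.0, -128.0, 175.0]
-62.0 -5.8 [491.0, -135.0, 183.0]
-62.0 -6.3 [491.0, -136.0, 175.0]
-62.0 6.9 [493.0, -123.0, 180.0]
-61.0 5.8 [493.0, -124.0, 186.0]
-60.0 -3.0 [493.0, -133.0, 185.0]
-60.0 3.2 [494.0, -126.0, 180.0]
-60.0 -4.3 [493.0, -134.0, 179.0]
-59.0 6.4 [496.0, -123.0, 178.0]
-59.0 -0.2 [495.0, -130.0, 183.0]
-
[... 6118 characters left out ...]
 -0.0 [536.0, -137.0, 186.0]
-19.0 -5.1 [535.0, -142.0, 187.0]
-19.0 -7.7 [535.0, -145.0, 177.0]
-18.0 2.7 [537.0, -134.0, 181.0]
-18.0 5.3 [538.0, -132.0, 179.0]
-18.0 -5.0 [537.0, -142.0, 192.0]
-18.0 2.7 [538.0, -134.0, 189.0]
-18.0 -2.4 [537.0, -139.0, 190.0]
-17.0 -7.6 [537.0, -145.0, 182.0]
-17.0 0.2 [538.0, -137.0, 188.0]
-17.0 5.3 [539.0, -132.0, 186.0]
-17.0 -10.1 [537.0, -147.0, 181.0]
-15.0 -7.4 [539.0, -145.0, 184.0]
-15.0 2.9 [540.0, -135.0, 190.0]
-15.0 -2.1 [540.0, -140.0, 189.0]
-14.0 0.5 [541.0, -137.0, 187.0]
-14.0 -9.8 [539.0, -147.0, 181.0]
-14.0 5.6 [542.0, -132.0, 185.0]
-13.0 -4.6 [541.0, -142.0, 186.0]
-13.0 -7.1 [541.0, -145.0, 184.0]
-12.0 0.7 [543.0, -137.0, 189.0]
```

```bash
cat >> h.py <<'E'
from scipy.spatial.transform import Rotation as Ro
def plan(p,rpy,c=None):
    """tool-frame turn (rad), shift (m) from commanded pose c=(pos,rpy) or measured"""
    s=sensors.sense(); p0,r0=(s["eef_pos"],s["tcp_rot"]) if c is None else c
    R0=Ro.from_euler("xyz",r0); R1=Ro.from_euler("xyz",rpy)
    print("turn",(R0.inv()*R1).as_rotvec().round(4).tolist(),"shift",(R0.inv().apply(np.array(p)-p0)/1000).round(4).tolist())
E
python3 - <<'E'
from h import *
plan([425,133,300],[np.pi,0,1.798],([173.2,600.5,231.3],[np.pi,0,2.861]))
p=camera_params("wrist");T=np.array(p["world_from_camera"]);s=sensors.sense()
R=Ro.from_euler("xyz",s["tcp_rot"]).as_matrix()
print((R.T@(T[:3,3]-s["eef_pos"])).round(1),(R.T@T[:3,:3]).round(3).tolist(),np.array(p["camera_matrix"]).round(0).tolist())
f=np.load("top.npz");P=cloud(f["d"],f["K"],f["T"]).reshape(-1,3)
for x0 in range(300,800,50):
  print(x0,[int(np.max(P[(abs(P[:,0]-x0-25)<25)&(abs(P[:,1]-y)<25),2],initial=-1)) for y in range(300,-400,-50)])
E
```

```text
turn [-0.0, -0.0, 1.063] shift [-0.3714, -0.3795, -0.0687]
[  69.2   -0.4 -141.1] [[-0.0, -0.962, -0.275], [1.0, 0.0, -0.001], [0.001, -0.275, 0.962]] [[328.0, 0.0, 253.0], [0.0, 328.0, 190.0], [0.0, 0.0, 1.0]]
300 [18, 16, 8, 6, 5, 11, 6, 5, 7, 6, 6, 12, 7, 69]
350 [17, 17, 7, 61, 60, 59, 46, 45, 43, 6, 5, 20, 19, 71]
400 [19, 17, 156, 158, 157, 158, 41, 46, 37, 6, 17, 19, 8, 72]
450 [17, 17, 53, 61, 146, 39, 6, 4, 7, 188, 11, 6, 6, 5]
500 [35, 18, 6, 6, 7, 12, 7, 6, 7, 197, 189, 195, 188, 5]
550 [612, 609, 609, 610, 612, 610, 611, 608, 613, 611, 612, 613, 615, 615]
600 [618, 617, 617, 617, 617, 617, 717, 719, 719, 719, 719, 719, 701, 694]
650 [618, 618, 619, 684, 684, 678, 686, 184, 73, 349, 22, 8, 677, 29]
700 [619, 619, 618, 411, 217, 218, 627, 350, 359, 360, 358, 9, 25, 30]
750 [410, 410, 411, 410, -1, 217, 181, 356, 369, 372, 359, 316, 5, 5]
```

Emit:
{"api": "move_arm", "payload": {
  "motion": [
    [0,0,0.18,-0.045,-0.046,-0.03,0.085],
    [0,0,0.36,-0.09,-0.092,-0.06,0.085],
    [0,0,0.53,-0.135,-0.138,-0.0687,0.085],
    [0,0,0.7,-0.18,-0.184,-0.0687,0.085],
    [0,0,0.88,-0.225,-0.23,-0.0687,0.085],
    [0,0,1.063,-0.27,-0.276,-0.0687,0.085],
    [0,0,1.063,-0.315,-0.322,-0.0687,0.085],
    [0,0,1.063,-0.36,-0.368,-0.0687,0.085]
  ]
}}

```text
clock: 1.1
eef_pos: [404.4, 169.7, 300.0]
tcp_rot: [3.141, -0.0, 1.798]
contact_force: [1.0, 1.1, -0.4]
opening: 0.994
grasp_force: 0.0
```

Emit:
{"api": "move_arm", "payload": {
  "motion": [
    [0,0,0,0,0,0,0.085],
    [0,0,0,0,0,0,0.085]
  ]
}}

```text
clock: 1.35
eef_pos: [403.8, 171.6, 299.8]
tcp_rot: [-3.141, -0.0, 1.796]
contact_force: [-0.9, 0.2, 0.1]
opening: 0.997
grasp_force: 0.0
```

Run:
```python
from h import *
im,d,K,T=grab("wrist"); np.savez("w1.npz",im=im,d=d,K=K,T=T); cv2.imwrite("pics/w1.png",im[:,:,::-1])
P=cloud(d,K,T)
dark=(im.max(-1)<70)&(P[...,2]>135)&(P[...,2]<175)&(P[...,0]>350)&(P[...,0]<500)
h=P[dark]; print(len(h),np.percentile(h[:,2],[5,25,50,75,95]).round(1)); r=cv2.minAreaRect(h[:,:2].astype(np.float32)); print(r)
t=h[h[:,2]>np.percentile(h[:,2],50)-3];r=cv2.minAreaRect(t[:,:2].astype(np.float32)); print(r,np.median(t[:,2]))
```

```text
2765 [146.5 150.1 151.3 152.2 153.1]
((426.59857177734375, 134.05450439453125), (21.603744506835938, 128.0363006591797), 13.160782814025879)
((427.18865966796875, 133.4196014404297), (18.950559616088867, 126.53075408935547), 13.157837867736816) 151.56502883319965
```

View pics/w1.png

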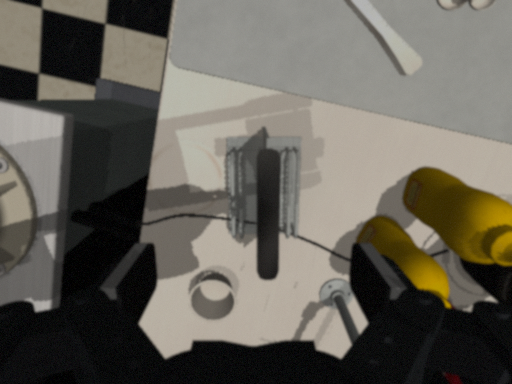

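The wrist view shows the black handle at columns 257–280, rows 148–278, with its centre at (427,134), yaw 13.2° and top at z≈152. Before grasping, I'll look at the hook from above.

Run:
```python
from h import *
plan([500,-105,300],[np.pi,0,1.414])
```

```text
turn [-0.0006, -0.0003, 0.3841] shift [-0.2919, 0.0316, -0.0004]
```

Emit:
{"api": "move_arm", "payload": {
  "motion": [
    [0,0,0.07,-0.05,0.005,0,0.085],
    [0,0,0.15,-0.1,0.01,0,0.085],
    [0,0,0.23,-0.15,0.016,0,0.085],
    [0,0,0.3,-0.2,0.021,0,0.085],
    [0,0,0.384,-0.25,0.027,0,0.085],
    [0,0,0.384,-0.292,0.032,0,0.085],
    [0,0,0.384,-0.292,0.032,0,0.085],
    [0,0,0.384,-0.292,0.032,0,0.085]
  ]
}}

```text
clock: 2.4
eef_pos: [500.8, -104.0, 299.6]
tcp_rot: [-3.141, -0.001, 1.415]
contact_force: [-0.6, 0.5, 0.2]
opening: 0.999
grasp_force: 0.0
```

Run:
```python
from h import *
print(sensors.sense()["eef_pos"],sensors.sense()["tcp_rot"])
im,d,K,T=grab("wrist"); np.savez("w2.npz",im=im,d=d,K=K,T=T); cv2.imwrite("pics/w2.png",im[:,:,::-1])
P=cloud(d,K,T)
m=(d>0)&(P[...,2]>170)&(P[...,2]<195)&(P[...,0]>455)&(P[...,0]<600)
b=P[m]; far=b[b[:,0]>535]
L=cv2.fitLine(far[:,:2].astype(np.float32),cv2.DIST_HUBER,0,.01,.01).ravel(); dd=L[:2]*np.sign(L[1]); print(L,np.degrees(np.arctan2(-dd[0],dd[1])))
q=b[:,:2]-L[2:]; s=q@dd; e=q@np.array([dd[1],-dd[0]]); k=abs(e)<9
print("ends",s[k].min(),s[k].max(), np.sort(b[k][:,2])[-20:].mean())
sm=(s[k].min()+s[k].max())/2; print("mid",L[2:]+dd*sm)
for e0 in range(-96,-10,6):
    j=(e>=e0)&(e<e0+6); 
    if j.any(): print(e0,j.sum(),"y",(s[j]-sm).min().round(1),(s[j]-sm).max().round(1),"mean",b[j].mean(0).round(1),"zmax",b[j][:,2].max().round(1))
```

```text
[ 500.76388633 -103.98954708  299.63863786] [-3.14060112e+00 -5.63673948e-04  1.41548199e+00]
[ 1.4902528e-01  9.8883337e-01  5.6100159e+02 -1.1308401e+02] -8.570444
ends -161.4620998334812 116.98078326480193 192.6882149251046
mid [ 557.68716667 -135.0763123 ]
-78 1 y -4.0 -4.0 mean [ 485.9 -128.3  170.9] zmax 170.9
-72 26 y -7.5 -3.1 mean [ 489.5 -129.8  172.7] zmax 176.5
-66 98 y -12.2 1.2 mean [ 494.8 -130.6  180.3] zmax 183.8
-60 110 y -11.8 0.9 mean [ 500.5 -130.4  183.3] zmax 190.7
-54 82 y -9.8 -0.3 mean [ 506.7 -130.7  183.6] zmax 191.8
-48 78 y -10.1 -0.4 mean [ 512.6 -133.   180.3] zmax 183.8
-42 91 y -10.1 -0.1 mean [ 518.4 -133.7  181.6] zmax 184.9
-36 84 y -9.6 -0.3 mean [ 524.4 -134.4  182. ] zmax 184.5
-30 125 y -12.5 2.4 mean [ 530.2 -134.8  183.8] zmax 187.9
-24 126 y -13.9 3.2 mean [ 536.7 -136.   183. ] zmax 187.9
-18 153 y -13.6 3.5 mean [ 542.2 -136.4  185.1] zmax 188.6
-12 504 y -130.2 137.8 mean [ 553.  -111.7  184.2] zmax 192.5
```

View pics/w2.png

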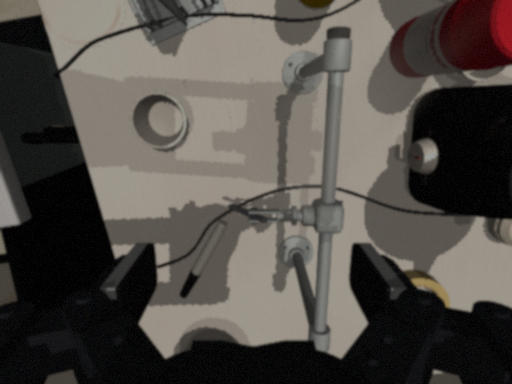

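```bash
cat > fit.py <<'E'
from h import *
from scipy.optimize import least_squares
# rail x0,y0(hook on bar), yaw jointly from bar points and peg points
for n in("scene","top","w2"):
    f=np.load(n+".npz");P=cloud(f["d"],f["K"],f["T"]); b=P[(f["d"]>0)&(P[...,2]>174)&(P[...,2]<195)]
    b=b[(b[:,0]>455)&(b[:,0]<600)&(b[:,1]>-290)&(b[:,1]<10)]
    x=np.array([556,-138.,-.155])
    for _ in range(4):
        c,s=np.cos(x[2]),np.sin(x[2]); R=np.array([[c,-s],[s,c]])
        l=(b[:,:2]-x[:2])@R
        bar=b[(abs(l[:,0])<8)&(abs(l[:,1])>22)&(abs(l[:,1])<115)]; peg=b[(l[:,0]>-50)&(l[:,0]<-32)&(abs(l[:,1])<9)]
        g=lambda x:np.r_[((bar[:,:2]-x[:2])@[np.cos(x[2]),np.sin(x[2])]),((peg[:,:2]-x[:2])@[-np.sin(x[2]),np.cos(x[2])])]
        x=least_squares(g,x,loss="huber",f_scale=3).x
    l=(b[:,:2]-x[:2])@R; w=(abs(l[:,1])<12)&(l[:,0]<-10)
    k=np.histogram(l[w,0],np.arange(-90,-9,4)); wd=[np.ptp(l[w&(abs(l[:,0]-q-2)<2),1]).round(0) if (w&(abs(l[:,0]-q-2)<2)).any() else 0 for q in k[1][:-1]]
    print(n,x.round(3),len(bar),len(peg),"z bar",np.percentile(bar[:,2],[50,90]).round(1),"peg",np.percentile(peg[:,2],[50,90]).round(1),"tipx",l[w,0].min().round(1)); print(dict(zip(k[1][:-1].tolist(),map(int,wd))))
E
python3 fit.py
```

```text
scene [ 5.55058e+02 -1.38037e+02 -1.56000e-01] 256 29 z bar [184.  186.9] peg [182.2 185.8] tipx -69.9
{-90: 0, -86: 0, -82: 0, -78: 0, -74: 0, -70: 2, -66: 13, -62: 11, -58: 10, -54: 5, -50: 12, -46: 11, -42: 13, -38: 8, -34: 9, -30: 11, -26: 14, -22: 15, -18: 15, -14: 10}
top [ 5.56260e+02 -1.40811e+02 -1.54000e-01] 328 21 z bar [183.6 186.7] peg [183.9 187.2] tipx -68.2
{-90: 0, -86: 0, -82: 0, -78: 0, -74: 0, -70: 3, -66: 10, -62: 10, -58: 8, -54: 8, -50: 8, -46: 8, -42: 8, -38: 8, -34: 5, -30: 15, -26: 8, -22: 15, -18: 15, -14: 18}
w2 [ 5.57268e+02 -1.39238e+02 -1.54000e-01] 3146 251 z bar [183.4 184.8] peg [182.2 183.7] tipx -67.8
{-90: 0, -86: 0, -82: 0, -78: 0, -74: 0, -70: 4, -66: 13, -62: 13, -58: 10, -54: 7, -50: 9, -46: 10, -42: 10, -38: 9, -34: 9, -30: 15, -26: 15, -22: 17, -18: 17, -14: 18}
```

Wrist view: hook clamp at (325,215), peg running left to about (240,208). All three cameras agree that the hook meets the bar axis at about (556.8,-139.3), with rail yaw -0.154. Now I'll go back and grasp.

Run:
```python
from h import *
plan([426.9,133.7,180],[np.pi,0,1.8005])
```

```text
turn [-0.0006, -0.0006, -0.3846] shift [0.2233, -0.1095, 0.1199]
```

Emit:
{"api": "move_arm", "payload": {
  "motion": [
    [0,0,-0.08,0.045,-0.022,0,0.085],
    [0,0,-0.16,0.09,-0.044,0.01,0.085],
    [0,0,-0.24,0.135,-0.066,0.03,0.085],
    [0,0,-0.32,0.18,-0.088,0.05,0.085],
    [0,0,-0.3846,0.2233,-0.1095,0.07,0.085],
    [0,0,-0.3846,0.2233,-0.1095,0.1,0.07],
    [0,0,-0.3846,0.2233,-0.1095,0.12,0.06],
    [0,0,-0.3846,0.2233,-0.1095,0.12,0.06]
  ]
}}

```text
clock: 3.45
eef_pos: [425.8, 132.9, 179.1]
tcp_rot: [-3.139, 0.0, 1.801]
contact_force: [0.6, 0.1, -0.1]
opening: 0.703
grasp_force: 0.0
```

Run:
```python
from h import *
im,d,K,T=grab("wrist"); cv2.imwrite("pics/w3.png",im[:,:,::-1]); P=cloud(d,K,T); s=sensors.sense(); print(s["eef_pos"],s["tcp_rot"],s["contact_force"],s["opening"])
h=P[(im.max(-1)<75)&(P[...,2]>135)&(P[...,2]<170)&(d>0)&(P[...,0]>380)&(P[...,0]<470)&(P[...,1]<215)]
R=Ro.from_euler("xyz",s["tcp_rot"]).as_matrix(); l=(h-s["eef_pos"])@R
print(len(h),np.percentile(h[:,2],[10,50,90]).round(1))
k=(l[:,0]<60)&(abs(l[:,1])<22); r=cv2.minAreaRect(h[k][:,:2].astype(np.float32)); print(r)
for x in range(-80,80,10):
    j=k&(abs(l[:,0]-x)<5)
    if j.sum()>5: print(x,j.sum(),"y range",np.percentile(l[j,1],[3,97]).round(1))
plan([426.9,133.7,120],[np.pi,0,1.8005])
```

```text
[426.77777752 132.8551646  180.02901814] [-3.14056751e+00 -7.08197552e-05  1.80019165e+00] [-0.17223057 -0.40085461  1.66458191] 0.7021557797626952
8062 [147.9 151.4 152.8]
((425.30419921875, 130.13702392578125), (22.47166633605957, 124.48973083496094), 13.207663536071777)
-60 304 y range [-10.3   7.3]
-50 491 y range [-11.1   7.9]
-40 513 y range [-11.2   7.8]
-30 528 y range [-11.2   7.8]
-20 563 y range [-11.6   7.5]
-10 606 y range [-12.2   8. ]
0 634 y range [-12.    7.9]
10 670 y range [-11.9   8.3]
20 709 y range [-12.3   8.2]
30 729 y range [-12.1   8. ]
40 765 y range [-12.    8.3]
50 830 y range [-12.3   8.3]
60 405 y range [-12.    7.6]
turn [-0.001, -0.0001, -0.0003] shift [0.0008, 0.0004, 0.06]
```

View pics/w3.png

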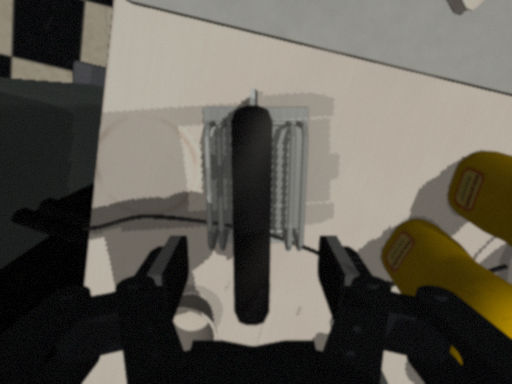

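The picture shows the handle centred at column 251, between the fingers (188 and 320), so it sits about 2 mm toward tool -y. I'll correct for that, descend and grip.

Emit:
{"api": "move_arm", "payload": {
  "motion": [
    [0,0,0,0,-0.0015,0.03,0.06],
    [0,0,0,0,-0.0015,0.06,0.05],
    [0,0,0,0,-0.0015,0.06,0.05],
    [0,0,0,0,-0.0015,0.06,0.03],
    [0,0,0,0,-0.0015,0.06,0.01],
    [0,0,0,0,-0.0015,0.06,0.01],
    [0,0,0,0,-0.0015,0.06,0.01],
    [0,0,0,0,-0.0015,0.06,0.01]
  ],
  "grip_force": 50
}}

```text
clock: 4.5
eef_pos: [427.3, 132.1, 121.6]
tcp_rot: [3.139, -0.0, 1.798]
contact_force: [-1.1, 0.7, 8.5]
opening: 0.25
grasp_force: 49.4
```

Emit:
{"api": "move_arm", "payload": {
  "motion": [
    [0,0,0,0,0,-0.01,0.01],
    [0,0,0,0,0,-0.03,0.01],
    [0,0,0,0,0,-0.06,0.01],
    [0,0,0,0,0,-0.09,0.01],
    [0,0,0,0,0,-0.11,0.01],
    [0,0,0,0,0,-0.12,0.01],
    [0,0,0,0,0,-0.12,0.01],
    [0,0,0,0,0,-0.12,0.01]
  ]
}}

```text
clock: 5.5
eef_pos: [425.6, 131.5, 239.2]
tcp_rot: [-3.14, 0.0, 1.798]
contact_force: [-0.1, 0.6, -3.3]
opening: 0.25
grasp_force: 49.9
```

Run:
```python
from h import *
im,d,K,T=grab("wrist"); P=cloud(d,K,T); s=sensors.sense(); print({k:np.round(s[k],3) for k in("eef_pos","tcp_rot","contact_force","wrist_torque","opening")})
h=P[(im.max(-1)<75)&(d>0)]; R=Ro.from_euler("xyz",s["tcp_rot"]).as_matrix(); l=(h-s["eef_pos"])@R
k=(abs(l[:,1])<16)&(l[:,2]>-60)&(l[:,2]<0)
for x in range(-80,80,10):
    j=k&(abs(l[:,0]-x)<5)
    if j.sum()>5: print(x,j.sum(),"y",np.percentile(l[j,1],[3,97]).round(1),"z med",np.median(l[j,2]).round(1))
print(l[k][:,0].min(),l[k][:,0].max())
H=np.array([556.8,-139.3]); ex=np.array([.9882,-.1534])
t=H-105*ex; print(t); plan([*t,215],[np.pi,0,np.pi/2-.154])
im,d,K,T=grab("scene"); cv2.imwrite("pics/s2.png",cv2.resize(im[120:384,150:406,::-1],(768,594)))
```

```text
{'eef_pos': array([425.575, 131.489, 239.138]), 'tcp_rot': array([-3.14 ,  0.   ,  1.798]), 'contact_force': array([-0.183, -0.297, -2.04 ]), 'wrist_torque': array([-0.02 , -0.019,  0.002]), 'opening': np.float64(0.247)}
-30 288 y [-9.7 10.5] z med -29.8
-20 1021 y [-9.1  9.9] z med -30.1
-10 1378 y [-12.   12.1] z med -30.3
0 1778 y [-12.1  12.5] z med -30.6
10 3042 y [-15.5  15.3] z med -31.0
20 1381 y [-9.8  9.9] z med -30.0
30 1489 y [-10.   10.1] z med -30.0
40 1618 y [-10.   10.1] z med -30.0
50 1717 y [-9.9 10.1] z med -30.0
60 1649 y [-9.3  9.2] z med -29.1
70 45 y [-3.3  3.7] z med -24.0
-31.33067076263426 65.80638851241159
[ 453.039 -123.193]
turn [-0.0016, 0.0004, 0.3816] shift [-0.2543, -0.0307, 0.0242]
```

Emit:
{"api": "move_arm", "payload": {
  "motion": [
    [0,0,0.09,-0.03,-0.003,0,0.01],
    [0,0,0.19,-0.08,-0.009,0,0.01],
    [0,0,0.29,-0.13,-0.015,0,0.01],
    [0,0,0.3816,-0.18,-0.021,0,0.01],
    [0,0,0.3816,-0.22,-0.026,0.01,0.01],
    [0,0,0.3816,-0.2543,-0.0307,0.02,0.01],
    [0,0,0.3816,-0.2543,-0.0307,0.024,0.01],
    [0,0,0.3816,-0.2543,-0.0307,0.024,0.01]
  ]
}}

```text
clock: 6.6
eef_pos: [453.0, -122.5, 215.2]
tcp_rot: [-3.14, -0.001, 1.416]
contact_force: [-0.0, -0.1, -1.9]
opening: 0.256
grasp_force: 49.8
```

```bash
cat >> h.py <<'E'
H=np.array([556.8,-139.3]); ex=np.array([.9882,-.1534]); ey=np.array([.1534,.9882]); OFF=-35.
def rel():
    s=sensors.sense(); p=np.array(s["eef_pos"]); q=p[:2]-H
    print("clock",s["clock"],"eye rail x %.1f y %.1f z %.1f"%(q@ex,q@ey,p[2]+OFF),"rot",np.round(s["tcp_rot"],3),"F rail",np.round([s["contact_force"][:2]@ex,s["contact_force"][:2]@ey,s["contact_force"][2]],1),"T",np.round(s["wrist_torque"],2))
def goto(x,y,z): plan([*(H+ex*x+ey*y),z-OFF],[np.pi,0,np.pi/2-.154])
E
python3 - <<'E'
from h import *
import time
rel(); goto(-105,0,157)
im,d,K,T=grab("wrist"); cv2.imwrite("pics/w4.png",im[:,:,::-1])
E
```

```text
clock 6.6 eye rail x -105.2 y 0.7 z 180.2 rot [-3.140e+00 -1.000e-03  1.416e+00] F rail [ 0.  -0.1 -1.9] T [ 0.01 -0.05 -0.06]
turn [-0.0019, -0.0006, -0.0007] shift [-0.0007, 0.0002, 0.0232]
```

View pics/w4.png

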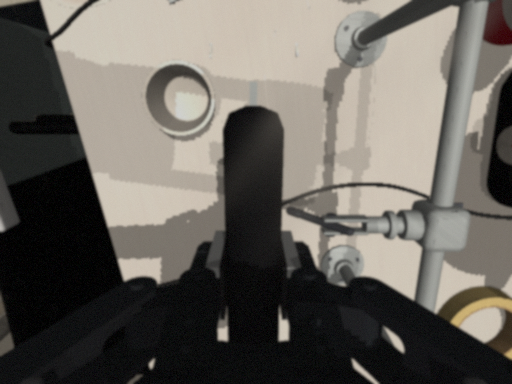

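The wrist view shows the peg at columns 325–440 (row about 222) and the keeper drooping out to (288,210). The handle is at column 253. I'll lower to keeper height and recheck the peg's sideways position.

Emit:
{"api": "move_arm", "payload": {
  "motion": [
    [-0.002,0,0,-0.0007,0,0.012,0.01],
    [-0.002,0,0,-0.0007,0,0.0232,0.01],
    [-0.002,0,0,-0.0007,0,0.0232,0.01],
    [-0.002,0,0,-0.0007,0,0.0232,0.01]
  ]
}}

```text
clock: 7.15
eef_pos: [453.6, -123.5, 192.7]
tcp_rot: [3.14, -0.0, 1.417]
contact_force: [-0.8, 0.2, -2.0]
opening: 0.251
grasp_force: 49.7
```

Run:
```python
from h import *
rel(); goto(-85,0,157); goto(-77,0,166)
im,d,K,T=grab("wrist"); P=cloud(d,K,T); q=P[...,:2]-H; X=q@ex; Y=q@ey; Z=P[...,2]; b=im.max(-1)>75
for x in range(-96,-14,6):
    m=(d>0)&(abs(X-x)<3)&(abs(Y)<15)&(Z>140)&(Z<200)
    if m.sum()>4: print(x,m.sum(),"Y",np.percentile(Y[m],[3,50,97]).round(1),"Z",np.percentile(Z[m],[5,50,95]).round(1))
m=(d>0)&(abs(X)<20)&(abs(Y)>25)&(abs(Y)<90)&(Z>172)&(Z<195);print("bar X",np.percentile(X[m],[3,50,97]),"Ztop",np.percentile(Z[m],95))
```

```text
clock 7.15 eye rail x -104.4 y -0.3 z 157.7 rot [ 3.14  -0.     1.417] F rail [-0.9  0.1 -2. ] T [ 0.02 -0.    0.01]
turn [0.0018, -0.0, 0.0003] shift [0.0002, 0.0194, 0.0008]
turn [0.0018, -0.0, 0.0003] shift [0.0002, 0.0274, -0.0082]
-90 46 Y [10.  10.3 10.9] Z [194.7 197.8 199.7]
-84 62 Y [-3.3  0.1  7.2] Z [154.3 157.6 199.6]
-78 132 Y [-3.3 -0.2  1.1] Z [155.7 160.8 164.2]
-72 141 Y [-3.3 -0.4  1. ] Z [161.6 167.4 171.6]
-66 220 Y [-5.3 -0.7  3.3] Z [170.6 176.3 182.9]
-60 349 Y [-7.4 -0.5  5. ] Z [177.7 181.7 184.9]
-54 291 Y [-5.3  0.4  3.5] Z [177.6 185.6 190.9]
-48 159 Y [-5.4  2.7  3.7] Z [176.  181.8 189.6]
-42 289 Y [-5.9 -1.8  3.5] Z [175.8 181.5 183.7]
-36 232 Y [-5.1  0.6  3.4] Z [177.8 182.4 184. ]
-30 419 Y [-8.3  0.6  6. ] Z [176.1 182.5 186.3]
-24 230 Y [-7.2  1.2  6.5] Z [179.2 184.2 186.9]
-18 582 Y [-8.6  1.3  7. ] Z [176.4 184.  187.5]
bar X [-4.13908987 -1.08585481  5.69204549] Ztop 184.7930072004204
```

Emit:
{"api": "move_arm", "payload": {
  "motion": [
    [0,0,0,-0.0006,0.005,0.0005,0.01],
    [0,0,0,-0.0006,0.01,0.0005,0.01],
    [0,0,0,-0.0006,0.015,0.0005,0.01],
    [0,0,0,-0.0006,0.019,0,0.01],
    [0,0,0,-0.0006,0.021,-0.002,0.01],
    [0,0,0,-0.0006,0.021,-0.002,0.01]
  ]
}}

```text
clock: 7.95
eef_pos: [474.4, -127.5, 195.0]
tcp_rot: [3.139, 0.0, 1.417]
contact_force: [-0.1, 0.2, -3.0]
opening: 0.252
grasp_force: 49.9
```

Run:
```python
from h import *
rel(); goto(-77,-.8,166); goto(-77,-.8,187)
im,d,K,T=grab("scene"); cv2.imwrite("pics/s2.png",cv2.resize(im[100:260,170:340,::-1],(765,720))[:590])
```

```text
clock 7.95 eye rail x -83.2 y -1.0 z 160.0 rot [3.139 0.    1.417] F rail [-0.1  0.2 -3. ] T [ 0.03  0.04 -0.03]
turn [0.0022, 0.0001, 0.0001] shift [0.0002, 0.0062, -0.006]
turn [0.0022, 0.0001, 0.0001] shift [0.0002, 0.0063, -0.027]
```

View pics/s2.png

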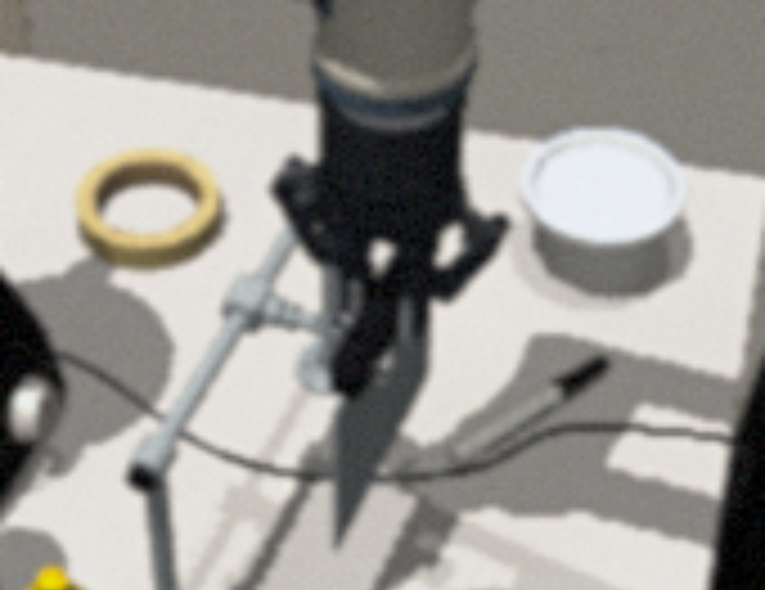

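The crop shows the blade reaching the peg's front end at about (335,330), with no unusual force. Now I'll work the eye along the keeper and lift it.

Emit:
{"api": "move_arm", "payload": {
  "motion": [
    [0,0,0,0,0.002,-0.002,0.01],
    [0,0,0,0,0.004,-0.004,0.01],
    [0,0,0,0,0.006,-0.006,0.01],
    [0,0,0,0,0.006,-0.006,0.01]
  ]
}}

```text
clock: 8.5
eef_pos: [480.4, -128.5, 201.1]
tcp_rot: [3.139, 0.0, 1.417]
contact_force: [-0.2, -0.8, -2.5]
opening: 0.248
grasp_force: 49.9
```

Emit:
{"api": "move_arm", "payload": {
  "motion": [
    [0,0,0,0,0,-0.004,0.01],
    [0,0,0,0,0,-0.008,0.01],
    [0,0,0,0,0,-0.012,0.01],
    [0,0,0,0,0,-0.015,0.01],
    [0,0,0,0,0,-0.015,0.01]
  ]
}}

```text
clock: 9.12
eef_pos: [480.3, -128.5, 216.2]
tcp_rot: [3.139, 0.0, 1.417]
contact_force: [1.2, -0.5, -2.5]
opening: 0.252
grasp_force: 49.9
```

```bash
cat > look.py <<'E'
from h import *
rel(); s=sensors.sense()
im,d,K,T=grab("wrist"); P=cloud(d,K,T); q=P[...,:2]-H; X=q@ex; Y=q@ey; Z=P[...,2]
R=Ro.from_euler("xyz",s["tcp_rot"]).as_matrix(); l=(P-s["eef_pos"])@R
for x in range(-100,-32,4):
    m=(d>0)&(abs(X-x)<2)&(abs(Y+1)<6)&(Z>140)&(Z<200)
    if m.sum()>4: print(x,m.sum(),"Y",np.percentile(Y[m],[3,50,97]).round(1),"Z",np.percentile(Z[m],[5,50,95]).round(1))
E
python3 look.py
```

```text
clock 9.125 eye rail x -77.3 y -1.0 z 181.2 rot [3.139 0.    1.417] F rail [ 1.3 -0.3 -2.5] T [ 0.   -0.04  0.01]
-60 87 Y [-5.  -0.7  4.8] Z [179.7 181.6 183.2]
-56 135 Y [-5.3 -0.1  3.6] Z [178.  182.  183.4]
-52 143 Y [-5.5  0.1  3.5] Z [176.8 182.5 184.4]
-48 134 Y [-5.6  0.3  3.6] Z [176.9 183.  185. ]
-44 108 Y [-5.6  1.7  3.5] Z [175.7 181.9 183.5]
-40 140 Y [-5.4 -0.9  3.4] Z [176.2 182.2 183.8]
-36 120 Y [-5.6  0.1  3.2] Z [179.2 182.4 184. ]
```

Emit:
{"api": "move_arm", "payload": {
  "motion": [
    [0,0,0,0,0,-0.002,0.01],
    [0,0,0,0,0,-0.002,0.01],
    [0,0,0,0,0.003,0.001,0.01],
    [0,0,0,0,0.006,0.002,0.01],
    [0,0,0,0,0.008,0.002,0.01],
    [0,0,0,0,0.01,0.002,0.01],
    [0,0,0,0,0.012,0.002,0.01],
    [0,0,0,0,0.012,0.002,0.01]
  ]
}}

```text
clock: 10.18
eef_pos: [492.1, -130.3, 213.9]
tcp_rot: [3.139, 0.0, 1.417]
contact_force: [0.0, 0.5, -2.8]
opening: 0.25
grasp_force: 49.9
```

```bash
python3 look.py
```

```text
clock 10.175 eye rail x -65.3 y -1.0 z 178.9 rot [3.139 0.    1.417] F rail [-0.1  0.5 -2.8] T [-0.02 -0.11 -0.01]
-84 5 Y [-1.6 -0.7 -0.2] Z [154.3 156.3 157.6]
-48 58 Y [-4.6  2.3  3.6] Z [175.9 180.8 188.5]
-44 96 Y [-5.3  2.3  3.7] Z [175.4 180.3 183. ]
-40 144 Y [-5.6 -0.5  3.5] Z [175.9 182.2 184.1]
-36 117 Y [-4.9  0.2  3.4] Z [179.3 182.7 184. ]
```

Emit:
{"api": "move_arm", "payload": {
  "motion": [
    [0,0,0,0,0.003,-0.001,0.01],
    [0,0,0,0,0.006,-0.002,0.01],
    [0,0,0,0,0.009,-0.002,0.01],
    [0,0,0,0,0.012,-0.002,0.01],
    [0,0,0,0,0.012,-0.002,0.01]
  ]
}}

```text
clock: 10.85
eef_pos: [504.0, -132.1, 215.8]
tcp_rot: [3.14, 0.0, 1.417]
contact_force: [0.7, 0.9, -3.1]
opening: 0.249
grasp_force: 49.9
```

Emit:
{"api": "move_arm", "payload": {
  "motion": [
    [0,0,0,0,0.003,0,0.01],
    [0,0,0,0,0.006,0,0.01],
    [0,0,0,0,0.009,0,0.01],
    [0,0,0,0,0.012,0,0.01],
    [0,0,0,0,0.012,0,0.01],
    [0,0,0,0,0.012,0,0.01]
  ]
}}

```text
clock: 11.6
eef_pos: [515.6, -133.9, 215.9]
tcp_rot: [3.14, -0.0, 1.417]
contact_force: [0.6, 0.1, -2.3]
opening: 0.248
grasp_force: 49.9
```

```bash
python3 look.py
```

```text
clock 11.6 eye rail x -41.6 y -1.0 z 180.9 rot [ 3.14  -0.     1.417] F rail [ 0.6  0.2 -2.3] T [-0.   -0.02  0.07]
-84 11 Y [-2.8 -0.7  0.5] Z [154.5 156.8 157.9]
-80 48 Y [-3.  -0.1  1.1] Z [155.3 159.5 161.8]
-76 56 Y [-3.4 -0.   1.1] Z [156.6 162.4 165.8]
-72 57 Y [-3.2 -0.2  0.8] Z [162.2 167.1 170.4]
-68 55 Y [-3.  -0.4  1. ] Z [166.1 171.9 175. ]
-64 97 Y [-5.9 -1.3  4.4] Z [175.1 179.4 182.9]
-60 129 Y [-4.9  0.6  4.9] Z [178.  181.9 183.8]
-56 22 Y [-3.9 -0.6  3. ] Z [182.3 184.7 186. ]
```

The keeper has fallen shut (tip at x -84, z≈153–157) and the eye is at x≈-42. Now I'll lower it onto the peg.

Emit:
{"api": "move_arm", "payload": {
  "motion": [
    [0,0,0,0,0,0.002,0.01],
    [0,0,0,0,0,0.004,0.01],
    [0,0,0,0,0,0.0055,0.01],
    [0,0,0,0,0,0.0055,0.01]
  ]
}}

```text
clock: 12.15
eef_pos: [515.5, -133.9, 210.2]
tcp_rot: [3.14, -0.0, 1.417]
contact_force: [0.3, -0.2, -2.8]
opening: 0.244
grasp_force: 49.9
```

Emit:
{"api": "move_arm", "payload": {
  "motion": [
    [0,0,0,0,0,0.0005,0.01],
    [0,0,0,0,0,0.001,0.01],
    [0,0,0,0,0,0.001,0.01]
  ]
}}

```text
clock: 12.52
eef_pos: [515.6, -133.9, 209.4]
tcp_rot: [3.14, 0.0, 1.417]
contact_force: [-0.2, -0.2, -2.7]
opening: 0.247
grasp_force: 49.9
```

Emit:
{"api": "move_arm", "payload": {
  "motion": [
    [0,0,0,0,0,0.0005,0.01],
    [0,0,0,0,0,0.0008,0.01],
    [0,0,0,0,0,0.0008,0.01]
  ]
}}

```text
clock: 12.9
eef_pos: [515.6, -133.9, 208.6]
tcp_rot: [3.14, 0.0, 1.417]
contact_force: [-0.8, 0.1, -2.5]
opening: 0.25
grasp_force: 49.9
```

Emit:
{"api": "move_arm", "payload": {
  "motion": [
    [0,0,0,0,0,0.0005,0.01],
    [0,0,0,0,0,0.0005,0.01]
  ]
}}

```text
clock: 13.15
eef_pos: [515.6, -134.0, 208.1]
tcp_rot: [3.14, 0.0, 1.417]
contact_force: [0.5, 0.1, -2.3]
opening: 0.249
grasp_force: 49.9
```

Emit:
{"api": "move_arm", "payload": {
  "motion": [
    [0,0,0,0,0,0.0005,0.01],
    [0,0,0,0,0,0.0005,0.01]
  ]
}}

```text
clock: 13.4
eef_pos: [515.7, -134.0, 207.6]
tcp_rot: [3.14, 0.0, 1.417]
contact_force: [0.1, -0.6, -2.8]
opening: 0.252
grasp_force: 49.9
```

Emit:
{"api": "move_arm", "payload": {
  "motion": [
    [0,0,0,0,0,0.0004,0.01],
    [0,0,0,0,0,0.0004,0.01]
  ]
}}

```text
clock: 13.65
eef_pos: [515.7, -133.9, 207.4]
tcp_rot: [3.139, 0.0, 1.417]
contact_force: [-1.4, 0.4, 0.4]
opening: 0.248
grasp_force: 50.2
```

Emit:
{"api": "move_arm", "payload": {
  "motion": [
    [0,0,0,0,0,0.0004,0.01],
    [0,0,0,0,0,0.0004,0.01]
  ]
}}

```text
clock: 13.9
eef_pos: [515.8, -134.0, 207.1]
tcp_rot: [3.139, 0.0, 1.417]
contact_force: [-1.6, 0.4, 3.1]
opening: 0.25
grasp_force: 50.7
```

Emit:
{"api": "move_arm", "payload": {
  "motion": [
    [0,0,0,0,0,0.0004,0.01],
    [0,0,0,0,0,0.0004,0.01]
  ]
}}

```text
clock: 14.15
eef_pos: [515.8, -134.0, 206.9]
tcp_rot: [3.139, 0.0, 1.417]
contact_force: [-2.1, 0.5, 6.0]
opening: 0.253
grasp_force: 51.1
```

Emit:
{"api": "move_arm", "payload": {
  "motion": [
    [0,0,0,0,0,-0.0007,0.01],
    [0,0,0,0,-0.002,-0.0007,0.01],
    [0,0,0,0,-0.004,-0.0007,0.01],
    [0,0,0,0,-0.0055,-0.0007,0.01],
    [0,0,0,0,-0.0055,-0.0007,0.01]
  ]
}}

```text
clock: 14.78
eef_pos: [510.1, -133.1, 207.2]
tcp_rot: [3.14, 0.0, 1.417]
contact_force: [0.1, -0.6, 2.1]
opening: 0.253
grasp_force: 50.6
```

Emit:
{"api": "move_arm", "payload": {
  "motion": [
    [0,0,0,0,-0.0005,0,0.01],
    [0,0,0,0,-0.001,0,0.01],
    [0,0,0,0,-0.001,0,0.01]
  ]
}}

```text
clock: 15.15
eef_pos: [509.4, -133.0, 207.2]
tcp_rot: [3.139, 0.0, 1.417]
contact_force: [2.0, -0.1, 1.8]
opening: 0.247
grasp_force: 50.5
```

```bash
python3 look.py
```

```text
clock 15.15 eye rail x -47.8 y -1.0 z 172.2 rot [3.139 0.    1.417] F rail [2.  0.2 1.8] T [-0.06 -0.45  0.01]
-84 11 Y [-3.4 -1.   0.3] Z [153.9 156.5 157.4]
-80 55 Y [-3.3 -0.   1.1] Z [154.5 159.1 161.8]
-76 61 Y [-3.2  0.2  1.2] Z [157.1 162.8 165.5]
-72 66 Y [-3.3 -0.1  1. ] Z [160.7 166.9 170.3]
-68 67 Y [-3.1 -0.1  0.8] Z [166.2 172.2 174.8]
-64 50 Y [-3.2  0.6  3.6] Z [174.  178.4 182.9]
```

Emit:
{"api": "move_arm", "payload": {
  "motion": [
    [0,0,0,0,-0.0005,0,0.01],
    [0,0,0,0,-0.0005,0,0.01]
  ]
}}

```text
clock: 15.45
eef_pos: [508.8, -132.9, 207.1]
tcp_rot: [3.139, 0.0, 1.417]
contact_force: [3.2, -0.4, 2.7]
opening: 0.248
grasp_force: 50.5
```

Emit:
{"api": "move_arm", "payload": {
  "motion": [
    [0,0,0,0,-0.0005,0,0.01],
    [0,0,0,0,-0.0005,0,0.01]
  ]
}}

```text
clock: 15.7
eef_pos: [508.6, -132.9, 207.2]
tcp_rot: [3.139, 0.0, 1.417]
contact_force: [5.2, -0.6, 1.5]
opening: 0.252
grasp_force: 50.4
```

Emit:
{"api": "move_arm", "payload": {
  "motion": [
    [0,0,0,0,-0.0005,0,0.01],
    [0,0,0,0,-0.0005,0,0.01]
  ]
}}

```text
clock: 15.95
eef_pos: [508.4, -132.9, 207.3]
tcp_rot: [3.138, 0.0, 1.417]
contact_force: [7.2, -0.4, -0.3]
opening: 0.253
grasp_force: 50.3
```

Emit:
{"api": "move_arm", "payload": {
  "motion": [
    [0,0,0,0,-0.0003,0,0.01],
    [0,0,0,0,-0.0003,0,0.01],
    [0,0,0,0,-0.0003,0,0.01]
  ]
}}

```text
clock: 16.32
eef_pos: [508.3, -132.8, 207.3]
tcp_rot: [3.138, 0.0, 1.417]
contact_force: [7.0, -1.0, -0.5]
opening: 0.247
grasp_force: 50.2
```

Emit:
{"api": "move_arm", "payload": {
  "motion": [
    [0,0,0,0,0.001,0,0.01],
    [0,0,0,0,0.003,0,0.01],
    [0,0,0,0,0.006,0,0.01],
    [0,0,0,0,0.007,0,0.01],
    [0,0,0,0,0.007,0,0.01]
  ]
}}

```text
clock: 16.95
eef_pos: [511.7, -133.3, 206.7]
tcp_rot: [-3.138, -0.0, 1.417]
contact_force: [-5.9, 0.3, 9.1]
opening: 0.249
grasp_force: 51.5
```

Emit:
{"api": "move_arm", "payload": {
  "motion": [
    [0,0,0,0,-0.001,-0.0008,0.01],
    [0,0,0,0,-0.002,-0.0012,0.01],
    [0,0,0,0,-0.002,-0.0012,0.01]
  ]
}}

```text
clock: 17.32
eef_pos: [511.9, -133.3, 207.8]
tcp_rot: [3.141, -0.0, 1.417]
contact_force: [-0.3, -0.2, -2.1]
opening: 0.251
grasp_force: 50.0
```

```bash
python3 look.py
python3 - <<'E'
from h import *
im,d,K,T=grab("wrist"); P=cloud(d,K,T); s=sensors.sense()
h=P[(im.max(-1)<75)&(d>0)]; R=Ro.from_euler("xyz",s["tcp_rot"]).as_matrix(); l=(h-s["eef_pos"])@R
for x in (25,40,55):
    j=(abs(l[:,0]-x)<5)&(abs(l[:,1])<16)&(l[:,2]>-60)&(l[:,2]<0); print(x,np.percentile(l[j,1],[3,97]).round(1),np.median(l[j,2]).round(1))
    for y in(-8,-4,0,4,8):
        k=j&(abs(l[:,1]-y)<2); print(y,np.median(l[k,2]).round(1),end="; ")
E
```

```text
clock 17.325 eye rail x -45.3 y -0.9 z 172.8 rot [ 3.141 -0.     1.417] F rail [-0.3 -0.3 -2.1] T [-0.02 -0.02  0.03]
-84 11 Y [-2.8 -0.6  0.3] Z [154.2 156.1 157.7]
-80 54 Y [-3.3 -0.   1.1] Z [154.4 158.7 161.8]
-76 60 Y [-3.2  0.2  1.1] Z [157.1 162.7 165.2]
-72 60 Y [-3.3  0.1  1. ] Z [162.3 167.2 170.3]
-68 63 Y [-3.1 -0.2  0.9] Z [167.2 171.9 175.3]
-64 71 Y [-3.5  0.5  4. ] Z [173.7 178.4 183.3]
-60 40 Y [-1.8  2.2  4.8] Z [178.9 181.4 183.2]
25 [-9.7 10.4] -29.7
-8 -28.5; -4 -30.1; 0 -30.7; 4 -30.3; 8 -28.7; 40 [-9.6 10.2] -29.7
-8 -28.4; -4 -30.0; 0 -30.6; 4 -30.2; 8 -28.7; 55 [-9.1 10. ] -29.6
-8 -28.2; -4 -29.9; 0 -30.5; 4 -30.1; 8 -28.6;
```

The scraper is unloaded, upright and just resting. I'll release it.

Emit:
{"api": "move_arm", "payload": {
  "motion": [
    [0,0,0,0,0,0.0003,0.026],
    [0,0,0,0,0,0.0003,0.032],
    [0,0,0,0,0,0.0003,0.04],
    [0,0,0,0,0,0.0003,0.05],
    [0,0,0,0,0,0.0003,0.05],
    [0,0,0,0,0,0.0003,0.05]
  ]
}}

```text
clock: 18.18
eef_pos: [512.4, -133.4, 208.0]
tcp_rot: [3.14, 0.0, 1.417]
contact_force: [0.2, 0.8, -0.0]
opening: 0.583
grasp_force: 0.0
```

Emit:
{"api": "move_arm", "payload": {
  "motion": [
    [0,0,0,0,0,-0.01,0.05],
    [0,0,0,0,0,-0.025,0.05],
    [0,0,0,0,0,-0.05,0.05],
    [0,0,0,0,0,-0.08,0.05],
    [0,0,0,0,0,-0.11,0.05],
    [0,0,0,0,0,-0.12,0.05],
    [0,0,0,0,0,-0.12,0.05],
    [0,0,0,0,0,-0.12,0.05]
  ]
}}

```text
clock: 19.18
eef_pos: [511.6, -133.3, 326.9]
tcp_rot: [3.141, -0.0, 1.417]
contact_force: [0.1, -0.5, -1.0]
opening: 0.585
grasp_force: 0.0
```

```bash
python3 look.py
python3 - <<'E'
from h import *
im,d,K,T=grab("wrist"); cv2.imwrite("pics/w9.png",im[:,:,::-1]); P=cloud(d,K,T); q=P[...,:2]-H
m=(im.max(-1)<75)&(d>0)&(P[...,2]>205)&(P[...,2]<260); X=(q@ex)[m];Y=(q@ey)[m];Z=P[...,2][m]; k=(abs(Y)<80)&(abs(X+46)<25)
print(k.sum(),"handle X",np.percentile(X[k],[3,97]),"Y",np.percentile(Y[k],[1,99]),"Z",np.percentile(Z[k],[5,50,95]),"slope z/y",np.polyfit(Y[k],Z[k],1))
E
```

```text
clock 19.175 eye rail x -45.6 y -1.0 z 291.9 rot [ 3.141 -0.     1.417] F rail [ 0.2 -0.5 -1. ] T [-0.06 -0.01  0.01]
-84 5 Y [-3.2 -1.2  0.6] Z [154.8 155.4 156.8]
-80 23 Y [-3.3 -0.4  1. ] Z [156.  159.1 161.6]
-76 23 Y [-3.1 -0.5  1.1] Z [160.2 163.4 166. ]
-72 22 Y [-2.9 -0.7  0.9] Z [164.5 168.4 170.5]
-68 23 Y [-3.3 -0.4  0.8] Z [168.9 173.6 175.8]
-64 44 Y [-6.  -1.2  4.2] Z [177.  179.8 183.2]
-60 57 Y [-6.1 -0.2  4.8] Z [178.9 182.1 184.1]
4663 handle X [-54.49407459 -34.77522405] Y [-60.08461517  62.95590851] Z [232.0238322  236.97570919 239.04048537] slope z/y [-2.03404261e-02  2.36651416e+02]
```

View pics/w9.png

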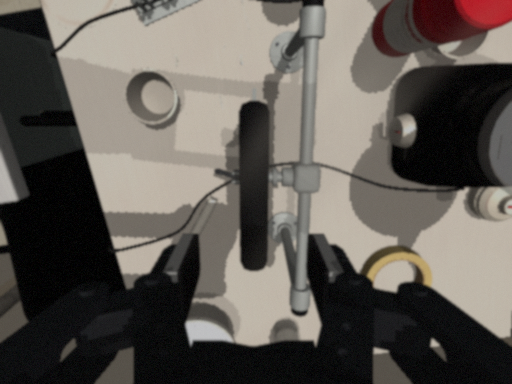

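The picture shows the scraper hanging level on the peg (handle at columns 240–270, rows 102–268), with the keeper's fallen arm visible at (225,173). I'll let it settle, check it for movement, then hand in.

Emit:
{"api": "move_arm", "payload": {
  "motion": [
    [0,0,0,0,0,0,0.05],
    [0,0,0,0,0,0,0.05],
    [0,0,0,0,0,0,0.05],
    [0,0,0,0,0,0,0.05],
    [0,0,0,0,0,0,0.05],
    [0,0,0,0,0,0,0.05],
    [0,0,0,0,0,0,0.05],
    [0,0,0,0,0,0,0.05]
  ]
}}

```text
clock: 20.27
eef_pos: [512.1, -133.4, 328.0]
tcp_rot: [3.14, 0.0, 1.417]
contact_force: [0.8, 0.4, 0.0]
opening: 0.588
grasp_force: 0.0
```

Emit:
{"api": "move_arm", "payload": {
  "motion": [
    [0,0,0,0,0,0,0.05],
    [0,0,0,0,0,0,0.05],
    [0,0,0,0,0,0,0.05],
    [0,0,0,0,0,0,0.05],
    [0,0,0,0,0,0,0.05],
    [0,0,0,0,0,0,0.05],
    [0,0,0,0,0,0,0.05],
    [0,0,0,0,0,0,0.05]
  ]
}}

```text
clock: 21.28
eef_pos: [512.2, -133.4, 328.0]
tcp_rot: [3.14, 0.0, 1.417]
contact_force: [-0.0, -0.4, -0.6]
opening: 0.586
grasp_force: 0.0
```

Run:
```python
from h import *
for i in range(5):
    im,d,K,T=grab("wrist"); P=cloud(d,K,T); q=P[...,:2]-H
    m=(im.max(-1)<75)&(d>0)&(P[...,2]>205)&(P[...,2]<260); X=(q@ex)[m];Y=(q@ey)[m];Z=P[...,2][m]; k=(abs(Y)<80)&(abs(X+46)<25)
    print(X[k].mean().round(2),Y[k].mean().round(2),np.polyfit(Y[k],Z[k],1).round(3))
print(order.sign_off())
```

```text
-44.66 5.65 [-2.10000e-02  2.36623e+02]
-44.68 5.59 [-2.10000e-02  2.36628e+02]
-44.66 5.64 [-2.1000e-02  2.3665e+02]
-44.67 5.63 [-2.10000e-02  2.36635e+02]
-44.67 5.64 [-2.10000e-02  2.36649e+02]
the job is handed in; nothing more can be done
None
```

The scraper hangs still by its eye on the peg behind the fallen keeper, tug-tested at about 7 N and released; the job was handed in at about 21 s, with no verdict shown, and the hardest press I read on the hook was about 13 N.

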